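Catch the falling case lid and lower it shut

TASK

Tip the upright lid of the grey sensor case forward past its balance point, catch it from below on a finger as it falls, and hold it still on the finger for a moment part-way down, between 60 and 20 degrees open. Then lower it on the finger until it is fully shut, its front edge going no faster than about 3 cm a second over the last centimetre, so that it does not bang, and move clear. Work by light touch only: never pinch the lid, do not shift or lift the case, and leave the solder spool, tape roll and jar where they stand.

Things in the scene. Friction and masses are not known exactly. Their poses are not given: they have to be found in the camera images.
- case: Grey sheet-metal case on rubber feet, loose, 1.6 kg, open on top, holding a magnet and a black sensor on foam. 110 mm deep (its x), 160 mm wide (its y), rim 70 mm above the desk. Origin: centre of its underside. Its -x side is the front (roughly towards the robot), its +x side carries the lid hinge; z up.
- lid_hinge (a point): Middle of the lid's hinge line: 55 mm behind the case's centre, 70 mm above the desk, along the case's y axis; axes as the case. The lid weighs about 0.22 kg; 1 to 1.5 N square to it at the lip holds it at any angle.
- lip_edge (a point): Middle of the free edge of the lid's lip, 145 mm from the hinge line, in mid-thickness. The lid is a flat plate 160 mm wide, carried on by a flat lip 90 mm wide, both 6 mm thick. Shut, the lip stands 35 mm out in front of the case, underside 70 mm above the desk, free room below. Its own -x points from hinge to lip edge, its z out of the lid's outer face (up when shut).
- lid (a joint): Opening angle of the lid, rad: 0 shut flat on the rim, 1.57 upright, stop at 1.80. It starts leaning back, sinks to the stop and stays there until tipped forward past about 1.55. The hinge is damped: tipped just past upright it falls slowly at first, takes about 4 s or more to shut, and unhindered lands at 0.4 to 0.7 rad/s, too hard. Pushing it at 1 rad/s takes about 2 N at the lip.
- solder_spool: Bystander: spool of solder, 60 mm across, 43 mm high, standing to the left of the case. Origin: centre of its underside.
- tape_roll: Bystander: roll of orange tape lying flat, 68 mm across, 29 mm high, to the right of the case's front. Origin: centre of its underside.
- flux_jar: Bystander: small round jar with a green lid, 41 mm across, 29 mm high, to the right of the case's rear. Origin: centre of its underside.
There are look-alikes about, which are no part of the job. There is more than one size of the case; the one meant has the size given above.

How it is judged:
By the outcome, as a careful person would: the job done as asked, in the order asked, and still so for the second after the job is handed in, with the robot touching nothing.
It also fails if it takes over 51 s, if anything falls off the work surface, if the arm or the gripper's body presses on something with over 40 N, if the wrist force passes 120 N, or if a joint passes its speed limit or range.

ROBOT

A 7-joint arm with a two-finger parallel gripper is mounted at the origin on a cart in front of the work surface, level with it; the furniture and walls round the work are solid. World frame = base frame: x ahead of the robot, y to its left, z up, the work surface at z = 0. Lengths are in m, angles in degrees, forces in N, time in s.
With the tool pointing down it reaches from about 0.375 to 0.925 m from the base axis. Payload 3.1 kg.
Tool frame: the origin (TCP) lies at the very end of the fingers, on their centre line; the grasp point (between the pads) lies 19 mm behind it (arm.tcp_to_grasp is the z of the grasp point in the tool frame, in m); z points along the fingers, y is the line along which they close (so a half turn about z gives the same grasp; the last joint's range is limited). The gripper opens to 85 mm and grips with 20 to 120 N. Pads are 22 mm wide; open, the fingers measure 114 mm over their backs; the gripper's body (76 mm by 85 mm) begins 54 mm behind the grasp point. The pads swing forward as they close: fully open they stand 13 mm farther back than shut.
Start: joints at [58.74, 21.939, 2.515, 91.553, -1.026, 66.532, -2.859], TCP at [0.281, -0.586, 0.231] pointing down, gripper open.
Joint ranges: [-149.38, 149.38], [-23.57, 123.04], [-84.95, 90], [0, 143.3], [-89.99, 269.99], [3.08, 112.72], [-163.45, 163.45]. Speed limits (degrees/s): [159.86, 159.86, 180, 180, 180, 180, 180].

INTERFACE

Orientations are given as [roll, pitch, yaw] about the fixed x, y, z axes, in that order (R = Rz(yaw) Ry(pitch) Rx(roll)).
In Python, from plant import arm, jaws, solve_ik, viewer, order gives the robot as it stands. Calls block until the motion is done:
- arm.move_to(position, orientation): joint-space move of the TCP to a pose.
- arm.move_straight(position, attitude=None, velocity=0.15, stop_force=None): straight line of the TCP; attitude=None keeps the orientation; velocity is the mean speed in m/s. With stop_force (N) it stops when the force on the tool has changed by that much, and returns True; else False.
- arm.goto_joints(angles): joint-space move.
- jaws.let_go() and jaws.close(): open the fingers fully, or close them until they stop; the grip force is fixed at half the most.
- arm.sleep(seconds).
- solve_ik(position, orientation): joint angles nearest the present ones, or None.
- arm.state(): the state.
- viewer.camera(name): name is "side" or "top" or "wrist"; returns a dict with "color" (400x640x3 uint8, red, green, blue), "fovy" (degrees; the focal length in pixels is half the picture's height over the tangent of half this angle, whatever the lens; pixels are square), "cx", "cy" (the principal point, pixels), "eye" and "rotation" of the camera in the world. Camera axes: x right, y up, looking along -z (the intrinsics and any distortion apply to the point x, -y, -z); pixel columns grow to the right and rows downward; lengths in m; the calibration is good to about 2 mm. A picture is of the moment at which its call begins. There is no depth.
A pose or a line that the arm cannot do raises arm.PlanningError and nothing moves.
- order.hand_in(): hands the job in; it is judged then, once.
The state is a dict: "t": time; "joint_pos": joint angles; "joint_vel": joint speeds; "tau": joint torques, N m; "position": TCP position; "orientation": TCP orientation; "force": force on the tool from outside, world axes, zero at the start; "wrist_torque": the same for the moment, N m; "opening": opening from 0.0 (shut) to 1.0 (fully open); "grasp_force": force on a finger pad.
Only numpy, scipy, OpenCV 4.12 (cv2) and the standard library are available. Lean on these libraries where they do the work, as an engineer would, in place of code of your own. Each camera call takes 0.05 s, during which the arm holds its last target. There are 200 camera calls.

## Working session

There is one attempt and no reset: what is moved stays moved. The work goes in short steps, each a Python script; the robot and the scene stay as the last script left them, time stands still between calls to the robot, and variables do not carry over. Pictures are saved under pics/ and viewed, at most 10 in all, crops included, and the job is handed in when it is done.

```bash
ls; mkdir -p pics; python3 - <<'E'
from plant import arm, viewer
import cv2
for n in ("side","top"):
    c=viewer.camera(n); cv2.imwrite(f"pics/{n}0.png",c["color"][:,:,::-1])
    print(n,{k:v for k,v in c.items() if k!="color"})
s=arm.state();print(s["t"],s["position"],s["orientation"],s["force"],arm.tcp_to_grasp)
E
```

```text
pics
side {'fovy': 55.60796320034165, 'cx': 319.6539476535533, 'cy': 203.26890650366346, 'eye': array([0.23197716, 0.49663039, 0.62037755]), 'rotation': array([  48.81946866,   -0.18206285, -151.51634728])}
top {'fovy': 43.42638230183135, 'cx': 311.9503123762124, 'cy': 188.50310384863658, 'eye': array([ 0.38026553, -0.05654315,  1.09123042]), 'rotation': array([  8.03478174,  -0.90124555, -90.11836581])}
0.1 [ 0.28105164 -0.58513922  0.22996241] [-1.79859248e+02  8.21439881e-03  2.56613357e+01] [-0.80591962  0.27770573 -0.84404672] -0.0187
```

View pics/side0.png

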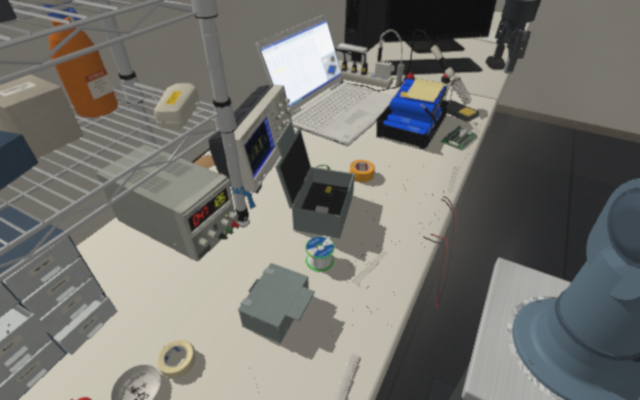

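View pics/top0.png

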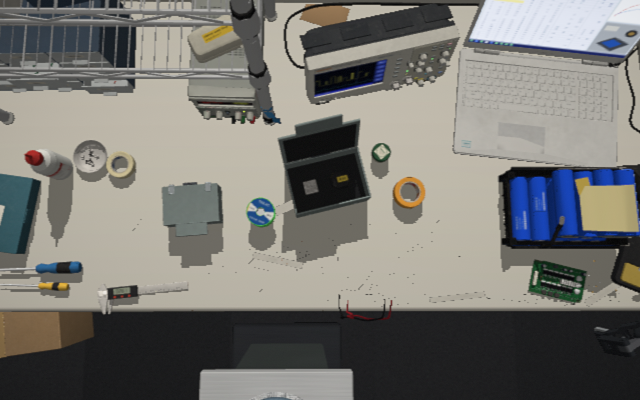

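The open grey case is at about top (326,180) / side (322,195), between the spool (261,212), tape (408,192) and jar (381,152). The look-alike is the shut grey case at top (192,205), which looks smaller and has its lid down. The description fits the open one, so I'll confirm that in an enlarged crop and measure its size.

```bash
cat > h.py <<'E'
import numpy as np
from scipy.spatial.transform import Rotation as Ro
def ray(c,u,v):
    f=200/np.tan(np.radians(c["fovy"]/2))
    d=np.array([(u-c["cx"])/f,-(v-c["cy"])/f,-1.0])
    return np.array(c["eye"]),Ro.from_euler("xyz",c["rotation"],degrees=True).apply(d)
def onz(c,u,v,z):
    e,d=ray(c,u,v); return e+d*(z-e[2])/d[2]
def proj(c,p):
    f=200/np.tan(np.radians(c["fovy"]/2))
    q=Ro.from_euler("xyz",c["rotation"],degrees=True).inv().apply(np.array(p)-c["eye"])
    return np.array([c["cx"]-f*q[0]/q[2],c["cy"]+f*q[1]/q[2]])
TOP=dict(fovy=43.42638230183135,cx=311.9503123762124,cy=188.50310384863658,eye=[0.38026553,-0.05654315,1.09123042],rotation=[8.03478174,-0.90124555,-90.11836581])
SIDE=dict(fovy=55.60796320034165,cx=319.6539476535533,cy=203.26890650366346,eye=[0.23197716,0.49663039,0.62037755],rotation=[48.81946866,-0.18206285,-151.51634728])
E
python3 - <<'E'
import cv2,numpy as np
a=cv2.imread("pics/top0.png")[105:225,235:435]; b=cv2.imread("pics/side0.png")[120:240,260:380]
a=cv2.resize(a,None,fx=4,fy=4,interpolation=cv2.INTER_CUBIC)
cv2.imwrite("pics/topcrop.png",a)
b=cv2.resize(b,None,fx=5,fy=5,interpolation=cv2.INTER_CUBIC); cv2.imwrite("pics/sidecrop.png",b)
E
```

```text
(no output)
```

View pics/topcrop.png

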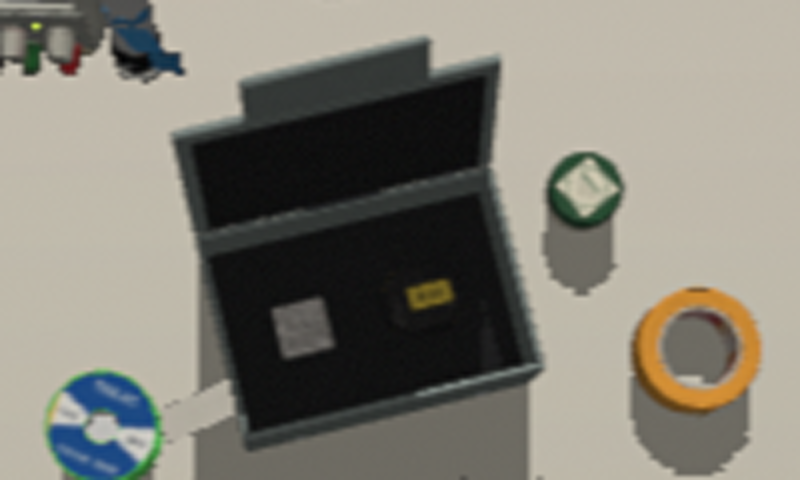

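View pics/sidecrop.png

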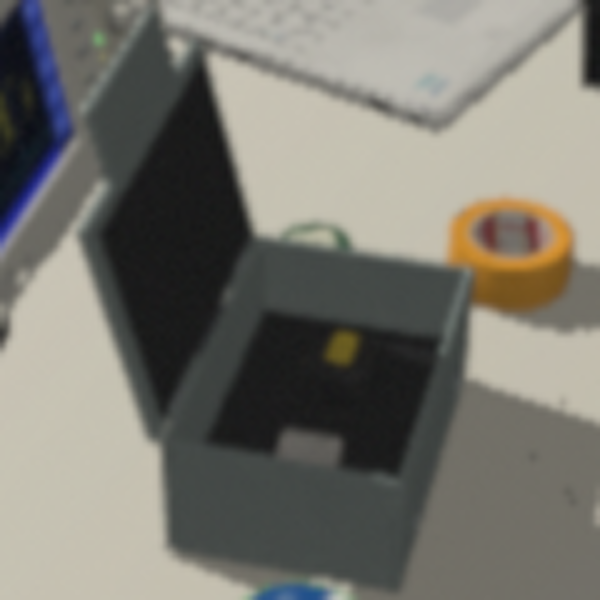

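```bash
python3 - <<'E'
from h import *
T=lambda x,y,z=0.07: onz(TOP,235+(x+.5)/4-.5,105+(y+.5)/4-.5,z)
S=lambda x,y,z=0.07: onz(SIDE,260+(x+.5)/5-.5,120+(y+.5)/5-.5,z)
fl,fr,rl,rr=[T(*p) for p in((247,436),(541,367),(201,243),(488,178))]
print("top",fl,fr,rl,rr,"w",np.linalg.norm(fl-fr),np.linalg.norm(rl-rr),"d",np.linalg.norm(fl-rl),np.linalg.norm(fr-rr))
print("yaw",np.degrees(np.arctan2(*(fl-fr)[[1,0]]))-90)
fl2,fr2,rl2=[S(*p) for p in((404,480),(468,272),(165,440))]
print("side",fl2,fr2,rl2, np.linalg.norm(fl2-fr2),np.linalg.norm(fl2-rl2))
def tri(u,v):
    (e1,d1),(e2,d2)=u,v
    A=np.c_[d1,-d2]; t=np.linalg.lstsq(A,np.array(e2)-e1,rcond=None)[0]
    p,q=e1+d1*t[0],e2+d2*t[1]; return (p+q)/2,np.linalg.norm(p-q)
RT=lambda x,y: ray(TOP,235+(x+.5)/4-.5,105+(y+.5)/4-.5)
RS=lambda x,y: ray(SIDE,260+(x+.5)/5-.5,120+(y+.5)/5-.5)
print("lip L",tri(RT(240,90),RS(86,112)),"lip R",tri(RT(430,43),RS(152,8)))
print("lid L",tri(RT(174,135),RS(84,230)))
for n,p,z in(("spool",(103,427),.043),("tape",(697,350),.029),("jar",(585,189),.029)): print(n,T(*p,z))
# look-alike width
a=onz(TOP,163,185,.07);b=onz(TOP,219,184,.07);print("lookalike w",np.linalg.norm(a-b))
E
```

```text
top [ 0.4726867  -0.04104696  0.07      ] [ 0.50810404 -0.19180537  0.07      ] [ 0.57264069 -0.01707676  0.07      ] [ 0.60712802 -0.16599917  0.07      ] w 0.15486279266686365 0.15286353358046473 d 0.10278798947047865 0.10233136755966206
yaw 13.220631263125
side [ 0.47280864 -0.04335821  0.07      ] [ 0.51057765 -0.19061103  0.07      ] [ 0.57526615 -0.01635362  0.07      ] 0.15201937751012168 0.10595653930805976
lip L (array([ 0.61754039, -0.03903506,  0.21057211]), np.float64(0.002869818521173861)) lip R (array([ 0.63986783, -0.12504226,  0.20960623]), np.float64(0.002844870199793696))
lid L (array([ 0.60330607, -0.00850659,  0.17703207]), np.float64(0.000616824140069228))
spool [0.47989708 0.0346293  0.043     ]
tape [ 0.5223958  -0.28104952  0.029     ]
jar [ 0.61023585 -0.22284476  0.029     ]
lookalike w 0.11423183014197279
```

The open case fits the description: its rim measures 155 x 103 mm against 160 x 110 given. The shut one is only about 114 mm wide. The crops show the lid leaning back, with its lip at top (318,121). Triangulated, the lip is 145 mm from the hinge at about 1.8 rad, so the lid is at its stop.

My plan is to use closed fingers, tool y horizontal and yaw about 13°:
1. Hook the lip from behind with a steep tool and pull it past balance.
2. Swing over to the front with a flatter tool and catch the lid at about 42°.
3. Lower it along its arc.

First I'll check reachability.

```bash
cat >> h.py <<'E'
PSI=np.radians(13.3)
XC=np.array([np.cos(PSI),np.sin(PSI),0]); YC=np.array([-np.sin(PSI),np.cos(PSI),0]); Z=np.array([0,0,1.])
C=np.array([0.5405,-0.1045,0]); H=C+.055*XC+.07*Z      # hinge
HALF=.011
def att(a):
    a=np.radians(a); z=np.cos(a)*XC-np.sin(a)*Z; y=-YC; x=np.cross(y,z)
    return Ro.from_matrix(np.c_[x,y,z]).as_euler("xyz",degrees=True)
def lidpt(s,th): th=np.radians(th); return H+s*(-np.cos(th)*XC+np.sin(th)*Z)
def axis(a): a=np.radians(a); return np.cos(a)*XC-np.sin(a)*Z
def upn(a): a=np.radians(a); return np.sin(a)*XC+np.cos(a)*Z   # upper face normal
def under(th,a,d=.02):
    "TCP with the lid at th resting on the finger's upper face"
    P=lidpt(.145-d,th) if th>=a else lidpt(.145,th)+d*axis(a)
    return P-HALF*upn(a)
def behind(th,a,depth=.018,gap=0):
    "TCP with the finger's lower face at the lip edge (outer corner) from behind"
    t=np.radians(th); E=lidpt(.145,th)+.006*(np.sin(t)*XC+np.cos(t)*Z)
    return E+depth*axis(a)+(HALF+gap)*upn(a)
E
python3 - <<'E'
from h import *
from plant import solve_ik,arm
np.set_printoptions(precision=3,suppress=True)
for a in(15,25,35,45):
  for th in(42,20,0): 
    q=solve_ik(under(th,a),att(a)); print(a,th,under(th,a),None if q is None else np.array(q))
for a in(60,75,90):
  for th,g in((103,.03),(84,0)): q=solve_ik(behind(th,a,gap=g),att(a)); print("b",a,th,behind(th,a,gap=g),None if q is None else np.array(q))
print(att(90),att(30))
E
```

```text
15 42 [ 0.501 -0.114  0.143] None
15 20 [ 0.477 -0.12   0.102] None
15 0 [ 0.469 -0.121  0.054] None
25 42 [ 0.499 -0.114  0.144] None
25 20 [ 0.475 -0.12   0.101] None
25 0 [ 0.466 -0.122  0.052] None
35 42 [ 0.497 -0.115  0.145] None
35 20 [ 0.471 -0.121  0.099] None
35 0 [ 0.463 -0.123  0.05 ] None
45 42 [ 0.495 -0.115  0.145] [  9.669   3.079  14.926 142.487 262.006  26.629  37.189]
45 20 [ 0.468 -0.122  0.098] None
45 0 [ 0.459 -0.124  0.048] None
b 60 103 [ 0.675 -0.073  0.215] [ 24.432  13.871 -18.963 110.635 -11.778  28.421 -60.605]
b 60 84 [ 0.603 -0.09   0.205] [ 30.997   7.731 -21.336 119.342 -19.738  27.101 -50.647]
b 75 103 [ 0.675 -0.073  0.203] [ 19.439  19.886 -17.605 100.041   2.2    46.554 -74.441]
b 75 84 [ 0.6  -0.09  0.2 ] [ 23.968  12.692 -18.402 109.643  -1.504  44.162 -69.271]
b 90 103 [ 0.671 -0.074  0.192] [ 15.188  27.677 -16.67   88.993   8.484  64.575 -80.028]
b 90 84 [ 0.596 -0.091  0.197] [ 18.631  19.793 -16.761  99.477   6.37   61.658 -76.924]
[180.    0.   13.3] [180.  -60.   13.3]
```

```bash
python3 - <<'E'
from h import *
from plant import solve_ik
np.set_printoptions(precision=0,suppress=True)
def frame(side,a,off,roll):
    # side=-1: hand on the right, pointing +YC ; off>0: hand swung to the front
    o=np.radians(off); hd=-side*np.cos(o)*YC+np.sin(o)*XC
    a=np.radians(a); z=np.cos(a)*hd-np.sin(a)*Z; up=np.sin(a)*hd+np.cos(a)*Z
    y=np.cross(z,up); R=np.c_[np.cross(y,z),y,z]
    return Ro.from_matrix(R)*Ro.from_euler("z",roll,degrees=True),z,up
for side in(-1,1):
 for off in(0,25,50):
  for a in(25,35,45,55):
   for roll in(0,90,180,270):
    R,z,up=frame(side,a,off,roll); e=R.as_euler("xyz",degrees=True); r=[]
    for th in(42,0): 
      p=lidpt(.132,th)+side*.045*YC+.02*z-.012*up; r.append(solve_ik(p,e))
    if all(q is not None for q in r): print(side,off,a,roll,np.array(r[0]),np.array(r[1]))
E
```

```text
-1 0 25 0 [ 52.  50. -26.  87. -26.  93.  49.] [ 53.  56. -24.  89. -22.  88.  54.]
-1 0 25 90 [ 40.  47.  -9.  88. -35.  97. -33.] [ 43.  54. -10.  90. -31.  91. -28.]
-1 0 25 180 [  27.   47.    9.   89.  -43.  102. -115.] [  30.   54.    7.   91.  -41.   96. -110.]
-1 0 25 270 [ 57.  53. -35.  87. -20.  92. 134.] [ 60.  59. -34.  89. -15.  86. 138.]
-1 0 35 0 [ 51.  45. -26.  90. -22.  87.  48.] [ 52.  50. -24.  93. -19.  81.  53.]
-1 0 35 90 [ 39.  42.  -9.  91. -31.  90. -35.] [ 42.  48. -10.  94. -28.  83. -30.]
-1 0 35 180 [  27.   42.    8.   92.  -38.   94. -118.] [  30.   48.    6.   95.  -37.   87. -112.]
-1 0 35 270 [ 57.  47. -35.  90. -17.  86. 133.] [ 59.  53. -34.  93. -13.  80. 137.]
-1 0 45 0 [ 49.  39. -26.  94. -18.  81.  46.] [ 51.  44. -24.  98. -16.  73.  51.]
-1 0 45 90 [ 37.  37.  -9.  94. -27.  83. -37.] [ 40.  42. -10.  98. -25.  75. -32.]
-1 0 45 180 [  26.   36.    6.   95.  -34.   86. -121.] [  28.   42.    5.   99.  -33.   78. -115.]
-1 0 45 270 [ 55.  41. -35.  93. -13.  80. 131.] [ 58.  47. -34.  97.  -9.  72. 135.]
-1 0 55 0 [ 47.  34. -26.  97. -14.
[... 5315 characters left out ...]
 [ 43.  26. -71. 134.  84.  68. 135.] [-50.  24.  28. 143.  83.  33. 115.]
1 25 45 90 [-14.  10. -10. 136.  72.  48.  48.] [-26.  21.   3. 142.  86.  43.  25.]
1 25 45 180 [ 29.  17. -54. 135.  79.  58. -44.] [ 15.  26. -40. 140.  92.  59. -63.]
1 25 45 270 [ -61.   11.   40.  138.   66.   39. -129.] [  44.   50.  -72.  139.  103.   85. -146.]
1 25 55 0 [ 49.  19. -71. 131.  71.  55. 149.] [ 27.  23. -47. 138.  83.  49. 132.]
1 25 55 90 [ 28.  11. -47. 132.  63.  47.  63.] [ -8.  16. -10. 139.  75.  37.  43.]
1 25 55 180 [ 28.  11. -47. 132.  63.  47. -27.] [ 18.  20. -37. 138.  80.  45. -48.]
1 25 55 270 [  50.   20.  -72.  131.   71.   56. -121.] [  34.   26.  -54.  137.   85.   53. -138.]
```

Coming from the front is out of reach, but coming from the right is comfortable: tool pointing along +y of the case and 35° down. With that one attitude I can tip the lid and catch it using only translations.

```bash
cat >> h.py <<'E'
A=np.radians(35); TZ=np.cos(A)*YC-np.sin(A)*Z; UP=np.sin(A)*YC+np.cos(A)*Z
_y=np.cross(TZ,UP); ATT=(Ro.from_matrix(np.c_[np.cross(_y,TZ),_y,TZ])*Ro.from_euler("z",90,degrees=True)).as_euler("xyz",degrees=True)
HX,HT=.011,.0145           # finger half-widths across (case x) and in its upright plane
def cf(x,y,z): return H+x*XC+y*YC+z*Z     # case axes, from hinge
def push(th,gap=0):                        # tip behind lip, right part
    t=np.radians(th); s=.128
    return cf(-s*np.cos(t)+.006*np.sin(t)+HX+gap,-.022,s*np.sin(t)+.006*np.cos(t))
def catch(th,s=.124,ov=.02):               # +x upper finger edge under the lip's right edge
    return lidpt(s,th)-.045*YC-HX*XC+ov*TZ-HT*UP
E
python3 - <<'E'
from h import *
from plant import arm,jaws,viewer
import cv2
np.set_printoptions(precision=3,suppress=True)
jaws.close()
p=arm.state()["position"]; arm.move_straight([p[0],p[1],.33],velocity=.25)
arm.move_to(push(103,.03)-.12*TZ+[0,0,.03],ATT)
s=arm.state();print(s["t"],s["position"],s["opening"],s["force"])
arm.move_straight(push(103,.03),velocity=.15)
s=arm.state();print(s["t"],s["position"]-push(103,.03),s["force"],s["joint_pos"])
o=[]
for n in("top","side"):
    c=viewer.camera(n)["color"][:,:,::-1]; q=proj(TOP if n=="top" else SIDE,cf(-.05,-.05,.07)).astype(int)
    o.append(cv2.resize(c[max(q[1]-90,0):max(q[1]-90,0)+180,q[0]-90:q[0]+90],(400,400),interpolation=cv2.INTER_CUBIC))
cv2.imwrite("pics/pre.png",np.hstack(o))
E
```

```text
3.4417 [ 0.695 -0.193  0.293] 0.0031729301192970185 [0.507 0.747 1.467]
4.525 [ 0.001 -0.001  0.001] [-0.153 -0.594 -0.777] [ 28.837  49.254 -10.176  69.496 -36.001  95.963 -49.3  ]
```

View pics/pre.png

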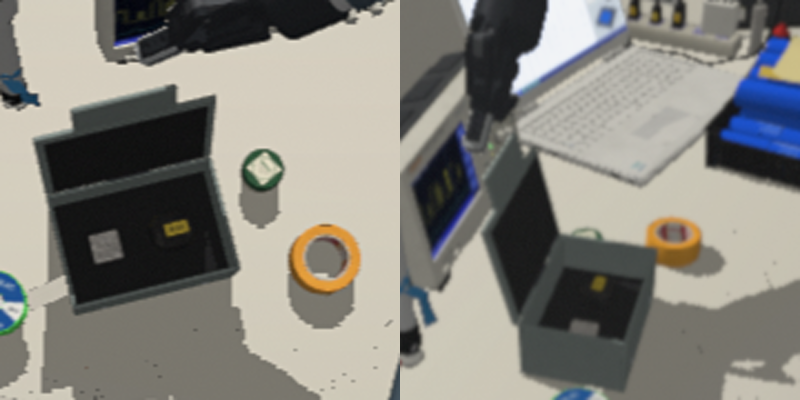

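The fingertip stands behind the lip with a clear gap (top view, left half, about (145,55)). Next I'll tip the lid, swing round and catch it.

```bash
python3 - <<'E'
from h import *
from plant import arm,viewer,solve_ik
import cv2
np.set_printoptions(precision=2,suppress=True)
c=catch(42); w1=push(82)-.11*TZ; w2=c-.08*YC-.02*Z
assert all(solve_ik(p,ATT) is not None for p in(push(82),w1,w2,c,catch(0)-.01*Z))
st=lambda n:(lambda s:print(n,round(s["t"],2),s["force"],s["wrist_torque"]))(arm.state())
st("0"); arm.move_straight(push(82),velocity=.06); st("pushed")
arm.move_straight(w1,velocity=.25); st("w1")
arm.move_straight(w2,velocity=.25); st("w2")
a=viewer.camera("side")["color"]
arm.move_straight(c,velocity=.2); st("catch")
b=viewer.camera("side")["color"]
for i in range(6): arm.sleep(.5); st("wait")
d=viewer.camera("side")["color"];e=viewer.camera("top")["color"]
q=proj(SIDE,cf(-.05,-.05,.07)).astype(int);y=max(q[1]-90,0);r=proj(TOP,cf(-.05,-.05,.07)).astype(int)
f=lambda m,q:cv2.resize(m[max(q[1]-90,0):max(q[1]-90,0)+180,q[0]-90:q[0]+90,::-1],(300,300),interpolation=cv2.INTER_CUBIC)
cv2.imwrite("pics/catch.png",np.vstack([np.hstack([f(a,q),f(b,q)]),np.hstack([f(d,q),f(e,r)])]))
cv2.imwrite("pics/raw_side.png",d[:,:,::-1]);cv2.imwrite("pics/raw_top.png",e[:,:,::-1])
E
```

```text
0 4.62 [-0.63  0.72 -0.9 ] [-0.84 -0.17  0.02]
pushed 6.05 [-0.15  0.61  0.26] [-0.81 -0.21 -0.04]
w1 6.64 [ 0.42  0.86 -0.77] [-0.79 -0.21  0.01]
w2 7.53 [ 0.32 -0.01  0.49] [-0.84 -0.19  0.01]
catch 8.13 [-0.22 -0.4   0.03] [-0.86 -0.18  0.02]
wait 8.68 [0.73 0.02 0.3 ] [-0.84 -0.17  0.06]
wait 9.18 [ 0.24 -0.8  -0.34] [-0.8 -0.2  0. ]
wait 9.68 [-0.87  0.2  -1.16] [-0.92 -0.13  0.09]
wait 10.18 [ 0.06 -0.55 -1.37] [-0.93 -0.13  0.1 ]
wait 10.68 [-1.53  0.5  -0.53] [-0.97 -0.19  0.05]
wait 11.18 [ 0.07 -0.13 -0.86] [-1.   -0.15  0.14]
```

View pics/catch.png

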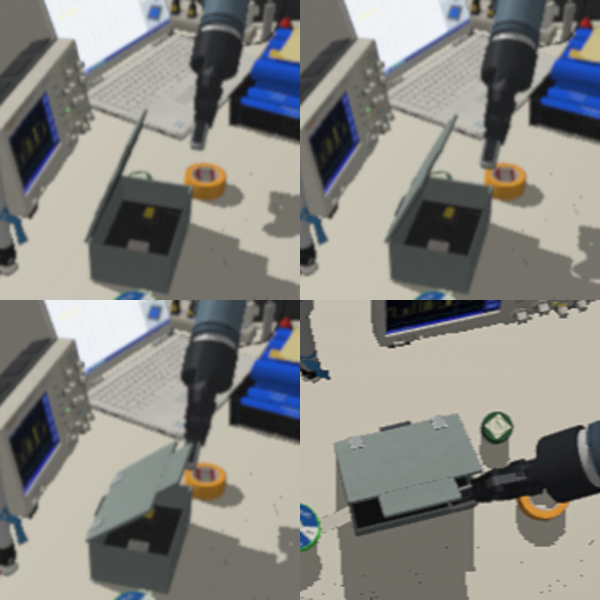

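The lid is caught: in the lower-left panel it rests on the finger at about (185,450), part-way open. I'll check its angle and that it is still.

```bash
python3 - <<'E'
from h import *
from plant import arm,viewer
import cv2
np.set_printoptions(precision=3,suppress=True)
r=proj(TOP,cf(-.05,-.05,.07)).astype(int); y0=max(r[1]-90,0); x0=r[0]-90
from scipy.optimize import brentq
for u,v in((85,217),(162,192)):
    e,d=ray(TOP,x0+u*.6,y0+v*.6)
    g=lambda t:np.hypot((e+d*t-H)@XC,(e+d*t-H)[2])-.146
    t=brentq(g,.75,1.0) if g(.75)*g(1.0)<0 else None
    if t: p=e+d*t-H; print("x' y' z'",p@XC,p@YC,p[2],"angle",np.degrees(np.arctan2(p[2],-p@XC)))
    else: print(g(.75),g(1.0))
a=cv2.imread("pics/raw_side.png").astype(int); b=viewer.camera("side")["color"][:,:,::-1].astype(int)
q=proj(SIDE,cf(-.05,-.05,.07)).astype(int)
D=np.abs(a-b).max(2)[max(q[1]-90,0):q[1]+90,q[0]-90:q[0]+60]; print("diff px>25:",(D>25).sum(),D.max())
s=arm.state();print(s["t"],s["force"],s["wrist_torque"])
E
```

```text
x' y' z' -0.10935929980654562 0.04308033108445814 0.09672922798111244 angle 41.49303195150823
x' y' z' -0.10264727251713354 -0.0461058664887909 0.10382455126218121 angle 45.3266904470583
diff px>25: 0 5
11.3333 [-0.06   0.139 -0.14 ] [-0.965 -0.164  0.056]
```

The lid is still, at about 43°. I'll lower it along its arc, very slowly near the end, then check before moving clear.

```bash
python3 - <<'E'
from h import *
from plant import arm,viewer
import cv2
np.set_printoptions(precision=2,suppress=True)
arm.sleep(.7)
st=lambda n:(lambda s:print(n,round(s["t"],2),s["force"],s["wrist_torque"]))(arm.state())
for th,v in((30,.025),(19,.025),(9,.018)): arm.move_straight(catch(th),velocity=v); st(th)
arm.move_straight(catch(0)-.008*Z,velocity=.009); st("low")
arm.move_straight(catch(0)-.014*Z,velocity=.02); st("lower")
a=viewer.camera("side")["color"];b=viewer.camera("top")["color"]
f=lambda m,C:(lambda q:cv2.resize(m[max(q[1]-75,0):max(q[1]-75,0)+150,q[0]-75:q[0]+75,::-1],(400,400),interpolation=cv2.INTER_CUBIC))(proj(C,cf(-.07,-.03,0)).astype(int))
cv2.imwrite("pics/shut.png",np.hstack([f(a,SIDE),f(b,TOP)]))
E
```

```text
30 13.22 [ 0.64 -1.36 -2.46] [-1.   -0.2   0.01]
19 14.32 [-0.34 -0.71 -1.5 ] [-1.05 -0.25 -0.04]
9 15.67 [ 1.11 -0.09 -1.8 ] [-1.1  -0.34 -0.13]
low 18.87 [ 1.03 -0.41  0.29] [-0.85 -0.2   0.06]
lower 19.32 [-0.82 -0.08 -1.32] [-0.83 -0.21  0.02]
```

View pics/shut.png

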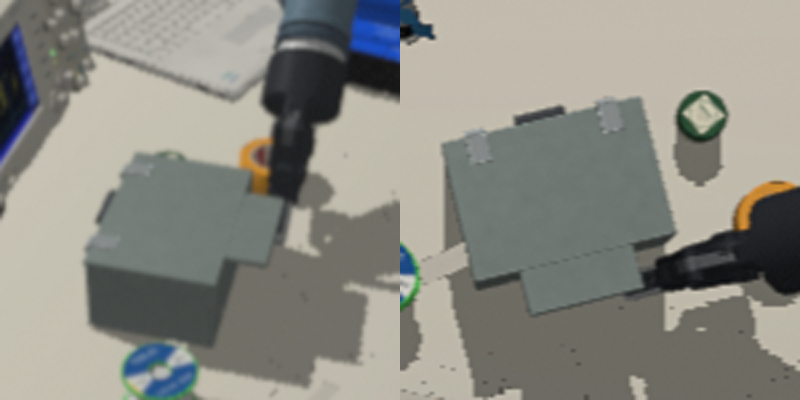

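The lid lies flat on the rim and the wrist torque is back to its unloaded value, with the finger clear below the lip. Now I'll withdraw and check before handing in.

```bash
python3 - <<'E'
from h import *
from plant import arm,viewer
import cv2
np.set_printoptions(precision=4,suppress=True)
p=catch(0)-.014*Z
arm.move_straight(p-.12*TZ,velocity=.1); arm.move_straight(p-.2*TZ+[0,-.02,.12],velocity=.15)
b=viewer.camera("top")["color"][:,:,::-1]; s=arm.state(); print(s["t"],s["position"],s["force"],s["wrist_torque"])
a=cv2.imread("pics/top0.png"); D=np.abs(a.astype(int)-b).max(2)
for n,(x,y,w) in dict(spool=(247,198,26),tape=(393,177,31),jar=(371,142,20)).items(): print(n,np.median(D[y:y+w,x:x+w]),(D[y:y+w,x:x+w]>60).sum())
cv2.imwrite("pics/end.png",cv2.resize(b[100:240,220:440],(800,509),interpolation=cv2.INTER_CUBIC))
E
```

```text
22.625 [ 0.5087 -0.338   0.2671] [ 0.1727 -0.5802 -0.2572] [-0.8585 -0.1607  0.053 ]
spool 9.0 0
tape 10.0 0
jar 9.0 0
```

View pics/end.png

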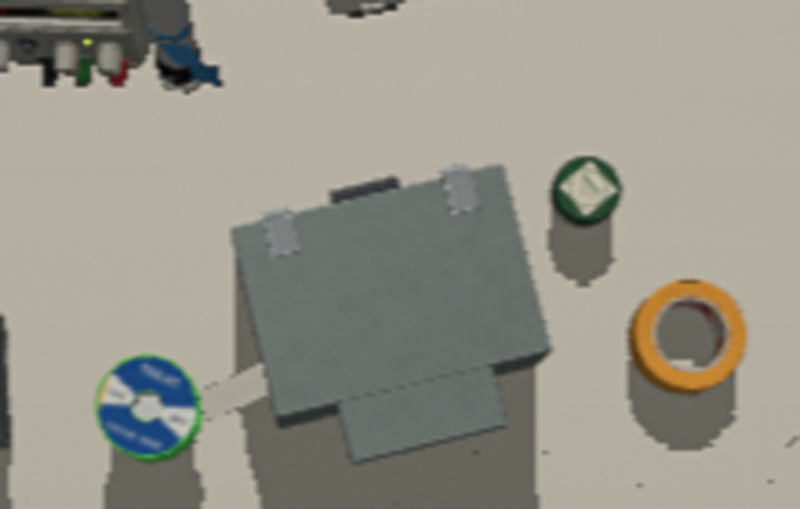

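The lid is shut with its lip at about (425,420) in this crop. The spool, tape and jar haven't moved, and the arm is clear.

```bash
python3 -c "
from plant import order
print(order.hand_in())"
```

```text
the job is handed in; nothing more can be done
None
```

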